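Third hand for a spring-loaded valve bonnet

TASK

Take the two-bolt steel bonnet out of the catch tray, turn it so that its two bolt holes line up with the tapped holes of the blue valve body, and lower its hollow spigot over the spring and into the bore. Press it down against the spring until its flange sits flush on the body all round and keep it there with a steady push of about 18 N on the body (between 10 and 28 N) for at least three seconds, so that the fitter can put in the two bolts. The program finishes while the robot is still holding the bonnet down: do not let go; never ram it with more than 60 N, and leave the other parts, the bolts and the tools where they are.

Things in the scene. Friction and masses are not known exactly. Their poses are not given: they have to be found in the camera images.
- bonnet_hex (a point): Centre of the hexagon of the bonnet, a bright steel valve cap, 0.42 kg, standing upright on its spigot in the tray. Hexagon 32 mm across flats (two flats face its +x and -x), 24 mm high, standing on a 4 mm step above the flange; this point 13 mm below its top, 25 mm above the flange's underside. Brass nut and screw stand 12 mm above the hexagon. Same shape either way round.
- bonnet: The bonnet; origin: centre of its spigot's lower end, 45 mm below bonnet_hex. x across the flange, y along it, z up. From below: hollow spigot 36 mm outside, 27 inside, 20 long, end chamfered; diamond flange 56 (x) by 112 (y) by 10 mm, an 11 mm hole 42 mm each side of the axis along y; round step 41 mm wide, 4 high; hexagon. It starts with y roughly across the tray (along the tray's x).
- bore_mouth (a point): Centre of the bore at the valve body's flat top face, 62 mm above the bench. The flange's underside must come down to this level (bonnet_hex then 25 mm above this point). y runs along the line of the two tapped holes, z up.
- valve_body: Blue valve body, block 72 (x) by 120 (y) by 50 mm high, clamped on a dark steel plate 156 x 194 x 12 mm fixed to the bench; origin: centre of the plate's underside. Bore 39 mm wide, 40 deep; tapped holes 10 mm wide 42 mm each side of it along y. The goal's force is all that the bonnet bears on body and spring: the robot's push plus the bonnet's weight, about 4 N. The body itself is rigid.
- spring (a joint): Compression spring in the bore, 22 mm across, its free end 14 mm above the top face. Value: how far it is pressed in, m; 0 free, 0.014 with the flange seated. It pushes back with 1.5 N at first and 0.5 N more per mm: 8.5 N when seated.
- catch_tray: Grey catch tray, 148 mm (x) by 260 mm (y), rim 27 mm high, floor 3 mm thick, fixed to the bench; origin: centre of its underside. The bonnet and two other finished parts stand in a row along y, in any order, about 80 mm apart.
- collar: Black stepped collar, 58 mm wide, 34 mm high, in the tray; leave it. Origin: centre of its underside.
- bushing: Dark grey bushing, 52 mm wide, 16 mm high, in the tray; leave it. Origin: centre of its underside.
- bolt_left: Hex bolt, 53 mm long, 19 mm high, lying on the steel plate behind the valve body; leave it.
- bolt_right: The second hex bolt, as the first; leave it.
- spanner: Spanner 161 mm long, 7 mm high, lying at the back right of the bench; leave it.
- tape: Orange tape measure, 66 x 74 x 35 mm, far left; leave it.

How it is judged:
By the outcome, as a careful person would: the job done as asked, in the order asked, and still so for the second after the job is handed in, while the arm keeps its last pose, push and grip.
It also fails if it takes over 61 s, if anything falls off the work surface, if the arm or the gripper's body presses on something with over 40 N, if the wrist force passes 120 N, or if a joint passes its speed limit or range.

ROBOT

A 6-joint arm with a two-finger parallel gripper is mounted at the origin on a cart in front of the work surface, level with it; the furniture and walls round the work are solid. World frame = base frame: x ahead of the robot, y to its left, z up, the work surface at z = 0. Lengths are in m, angles in rad, forces in N, time in s.
With the tool pointing down it reaches from about 0.375 to 0.9 m from the base axis. Payload 3.1 kg.
Tool frame: the origin (TCP) lies on the centre line of the jaws, within the pads' length; the fingertips stand 19 mm ahead of it and the grasp point (between the pads) is the TCP; z points along the fingers, y is the line along which they close (so a half turn about z gives the same grasp; the last joint's range is limited). The gripper opens to 85 mm and grips with 20 to 120 N. Pads are 22 mm wide; open, the fingers measure 114 mm over their backs; the gripper's body (76 mm by 85 mm) begins 54 mm behind the grasp point. The pads swing forward as they close: fully open they stand 13 mm farther back than shut.
Start: joints at [-1.321, 0.527, 1.433, -0, 1.181, -0.178], TCP at [0.26, -0.568, 0.25] pointing down, gripper open.
Joint ranges: [-3.08, 3.08], [-0.75, 2.2], [0.22, 2.44], [-1.43, 4.57], [0, 2.65], [-2.85, 2.85]. Speed limits (rad/s): [2.79, 2.79, 3.14, 3.14, 3.14, 3.14].

INTERFACE

Orientations are given as a unit quaternion [x, y, z, w].
In Python, from station import manip gives the robot as it stands.
- The arm moves only by the tool servo_tool, never from a script. Its argument "rows" is a list that holds one entry, the list of rows, each a list of 7 numbers: the turn, a rotation vector about the tool's x, y, z in degrees, then the shift along the tool's x, y, z in m, then the gripper command: -1 is shut, 1 is fully open, values between are in proportion. In form: [[[wx, wy, wz, tx, ty, tz, jaw], ...]]. A call has 1 to 8 rows; each row shifts and turns the commanded pose from where the row before left it, along the tool's axes as they then stand; what a row does not reach is not made up. A row lasts 1/12 s, in which the tool goes at most 41.7 mm and 7.16 degrees, less where a joint would pass 70% of its speed; a pose out of reach is approached as far as the arm can. A call is refused whole if a number of a shift passes 0.0417 or a number of a turn 7.16, either way. A call with a gripper value outside its range is refused whole. The fingers move at their own pace and stop on an object; "squeeze" is the grip in N (left out, the last holds). Time passes only in rows, so rows that do not move let the fingers close. It gives the time, the measured TCP pose, the force, the opening and the grip force at its end, in the units of the state.
- manip.sense(): the state, without advancing time (a new reading comes with each control period).
- manip.snapshot(name): name is "scene" or "top" or "wrist"; returns the picture (400x640x3 uint8, blue, green, red); there is no depth.
- manip.camera_info(name): a dict with "K" (3x3 intrinsics, pixels), "camera_from_world" (4x4, takes a point from world to camera coordinates). Camera axes: x right, y down, z forward; pixel columns grow to the right and rows downward; lengths in m; the calibration is good to about 2 mm. A picture is of the moment at which its call begins: read the wrist's pose just before it. camera_info takes no time and is no camera call; for the wrist camera it gives the pose at the moment of the call.
- manip.sign_off(): hands the job in; it is judged then, once.
The state is a dict: "t": time; "q": joint angles; "qd": joint speeds; "tau": joint torques, N m; "tcp_pos": TCP position; "tool_rot": TCP orientation; "force": force on the tool from outside, world axes, zero at the start; "ft_torque": the same for the moment, N m; "finger_gap": opening from 0.0 (shut) to 1.0 (fully open); "gripper_force": force on a finger pad.
Only numpy, scipy, OpenCV 4.12 (cv2) and the standard library are available. Lean on these libraries where they do the work, as an engineer would, in place of code of your own. Each camera call takes 0.05 s, during which the arm holds its last target. There are 200 camera calls.

## Working session

There is one attempt and no reset: what is moved stays moved. The work goes in short steps, Python scripts to look and compute and a tool call to move; the robot and the scene stay as the last step left them, time stands still between calls to the robot, and variables do not carry over. Pictures are saved under pics/ and viewed, at most 10 in all, crops included, and the job is handed in when it is done.

Besides the shell and the picture viewer there is one more tool, called after "Request:" in YAML: its name, and indented under it one key for each argument. servo_tool: Moves the arm, as the interface text tells. Its arguments: {"type":"object","properties":{"rows":{"type":"array","items":{"type":"array","items":{"type":"array","items":{"type":"number"}}}},"squeeze":{"type":"number"}},"required":["rows"]}

```bash
mkdir -p pics; ls
python3 - <<'E'
from station import manip
import cv2,numpy as np
np.set_printoptions(precision=4,suppress=True)
s=manip.sense();print(s)
for n in("scene","top"):
    cv2.imwrite(f"pics/{n}0.png",manip.snapshot(n));c=manip.camera_info(n);print(n,c["K"],c["camera_from_world"])
E
```

```text
pics
{'t': 0.0, 'q': array([-1.3205,  0.5285,  1.4339,  0.    ,  1.1814, -0.1785]), 'qd': array([-0.0015,  0.0002,  0.0001, -0.0019, -0.0018,  0.0005]), 'tau': array([ -0.0015, -44.2351, -17.8028,  -0.0002,   0.0086,   0.    ]), 'tcp_pos': array([ 0.2597, -0.5677,  0.2493]), 'tool_rot': array([ 0.9771,  0.2128, -0.    , -0.0011]), 'force': array([-0.0639,  0.3175,  0.2916]), 'ft_torque': array([ 0.0498,  0.0155, -0.0006]), 'gripper_force': 0.0, 'finger_gap': 1.0015210447365688}
scene [[497.7486   0.     325.1675]
 [  0.     497.7486 187.8218]
 [  0.       0.       1.    ]] [[-0.483  -0.8755 -0.0148  0.3971]
 [-0.6567  0.3734 -0.6552  0.3972]
 [ 0.5791 -0.3068 -0.7553  1.1902]
 [ 0.      0.      0.      1.    ]]
top [[404.4055   0.     313.825 ]
 [  0.     404.4055 198.0325]
 [  0.       0.       1.    ]] [[ 0.0273 -0.9996  0.0088  0.091 ]
 [-0.982  -0.0284 -0.1867  0.6067]
 [ 0.1868 -0.0036 -0.9824  1.4532]
 [ 0.      0.      0.      1.    ]]
```

View pics/top0.png

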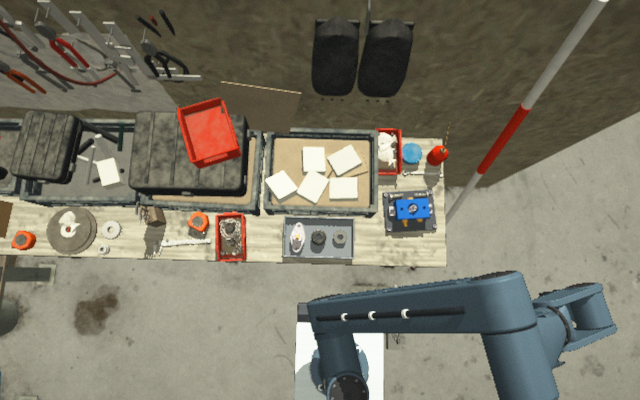

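View pics/scene0.png

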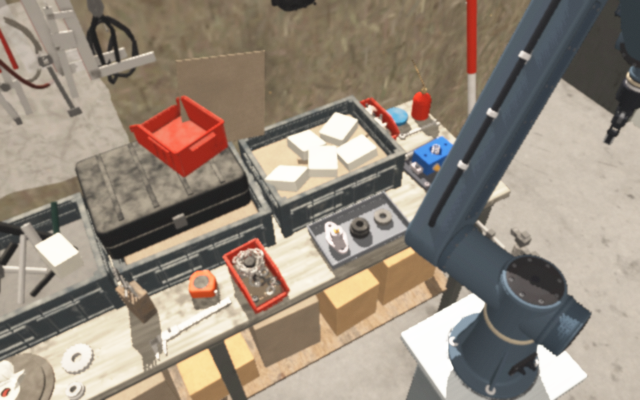

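The top view shows the bonnet at about (297,238) in the tray with the collar at (318,238) and the bushing at (339,239). The blue body is at about (412,208). The scene view shows the same order.

```bash
cat > h.py <<'E'
from station import manip
import cv2,numpy as np
from scipy.spatial.transform import Rotation as R
np.set_printoptions(precision=4,suppress=True)
def ray(c,px,z):
    T=np.linalg.inv(c["camera_from_world"]);d=T[:3,:3]@np.linalg.inv(c["K"])@[px[0],px[1],1];o=T[:3,3]
    return o+d*(z-o[2])/d[2]
def proj(c,p):
    v=c["K"]@(c["camera_from_world"]@[*p,1])[:3];return v[:2]/v[2]
E
python3 - <<'E'
from h import *
im=cv2.imread("pics/top0.png");c=manip.camera_info("top")
h=cv2.cvtColor(im,cv2.COLOR_BGR2HSV)
b=cv2.inRange(h,(105,150,80),(125,255,255));b[:,:380]=0;b[:190]=0;b[230:]=0
k=cv2.findContours(b,0,2)[0];k=max(k,key=cv2.contourArea);r=cv2.minAreaRect(k);print(r)
for p in cv2.boxPoints(r):print(ray(c,p,.062))
print("bore",ray(c,r[0],.062))
print("bonnet",ray(c,(297,236),.05),"tray",[ray(c,p,.027) for p in((285,218),(353,218),(353,262))])
a=cv2.resize(im[205:270,275:445],None,fx=4.6,fy=4.6,interpolation=2);cv2.imwrite("pics/crop0.png",a)
E
```

```text
((411.5133056640625, 208.19912719726562), (20.155258178710938, 34.12424850463867), 86.18592071533203)
[ 0.6069 -0.19    0.062 ]
[ 0.6192 -0.3173  0.062 ]
[ 0.5435 -0.3203  0.062 ]
[ 0.5314 -0.1942  0.062 ]
bore [ 0.5751 -0.2554  0.062 ]
bonnet [0.4611 0.166  0.05  ] tray [array([0.5298, 0.2144, 0.027 ]), array([ 0.5372, -0.0421,  0.027 ]), array([ 0.3729, -0.0436,  0.027 ])]
```

View pics/crop0.png

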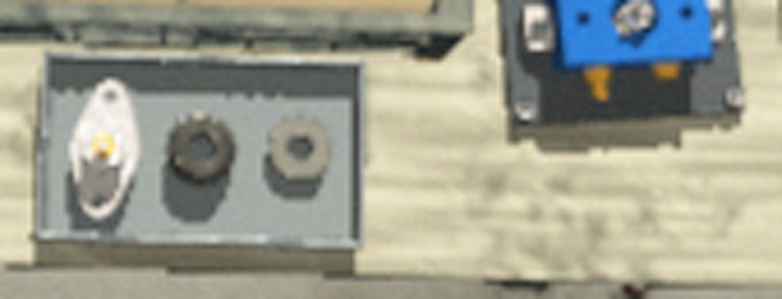

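The close crop confirms it. The bonnet's nut is at about (297.4,236.7), with its flange along world x. The body's bore is near (0.575,-0.255), with its hole line within about 5° of world y.

Request:
servo_tool:
  rows:
    - [[0, 0, 6.15, 0.018, -0.03, 0, 1], [0, 0, 6.15, 0.015, -0.035, 0, 1], [0, 0, 6.15, 0.012, -0.037, 0, 1], [0, 0, 6.15, 0.01, -0.038, 0, 1], [0, 0, 0, 0.01, -0.04, 0, 1], [0, 0, 0, 0.01, -0.04, 0, 1], [0, 0, 0, 0.01, -0.04, 0, 1], [0, 0, 0, 0.01, -0.04, 0, 1]]

```text
t: 0.77
tcp_pos: [0.3166, -0.2561, 0.2501]
tool_rot: [1.0, -0.001, -0.0, -0.0]
force: [-0.0, 0.2, 0.3]
finger_gap: 0.998
gripper_force: 0.0
```

Request:
servo_tool:
  rows:
    - [[0, 0, 0, 0.012, -0.04, 0, 1], [0, 0, 0, 0.012, -0.04, 0, 1], [0, 0, 0, 0.012, -0.04, 0, 1], [0, 0, 0, 0.012, -0.04, 0, 1], [0, 0, 0, 0.01, -0.04, 0, 1], [0, 0, 0, 0.005, -0.04, 0, 1], [0, 0, 0, 0.005, -0.03, 0, 1], [0, 0, 0, 0, -0.02, 0, 1]]

```text
t: 1.43
tcp_pos: [0.3849, 0.0342, 0.2503]
tool_rot: [1.0, 0.001, 0.0, -0.0]
force: [0.5, -0.4, -0.8]
finger_gap: 1.002
gripper_force: 0.0
```

Request:
servo_tool:
  rows:
    - [[0, 0, 0, 0.02, -0.03, 0, 0.35], [0, 0, 0, 0.02, -0.035, 0, 0.35], [0, 0, 0, 0.02, -0.035, 0, 0.35], [0, 0, 0, 0.015, -0.03, 0, 0.35], [0, 0, 0, 0, 0, 0, 0.35], [0, 0, 0, 0, 0, 0, 0.35], [0, 0, 0, 0, 0, 0, 0.35]]

```text
t: 2.02
tcp_pos: [0.4588, 0.1611, 0.2497]
tool_rot: [1.0, 0.0, -0.001, 0.0]
force: [0.1, 0.9, 0.7]
finger_gap: 0.677
gripper_force: 0.0
```

Run:
```python
from h import *
c=manip.camera_info("wrist");im=manip.snapshot("wrist");cv2.imwrite("pics/w1.png",im)
import pickle;pickle.dump(c,open("w1.pkl","wb"))
print(manip.sense()["tcp_pos"],c["K"],np.linalg.inv(c["camera_from_world"])[:3])
```

```text
[0.4588 0.1606 0.2498] [[334.7091   0.     323.29  ]
 [  0.     334.7091 197.0435]
 [  0.       0.       1.    ]] [[ 0.0004 -0.949  -0.3154  0.5384]
 [-1.     -0.0002 -0.0005  0.1613]
 [ 0.0004  0.3154 -0.949   0.3726]]
```

View pics/w1.png

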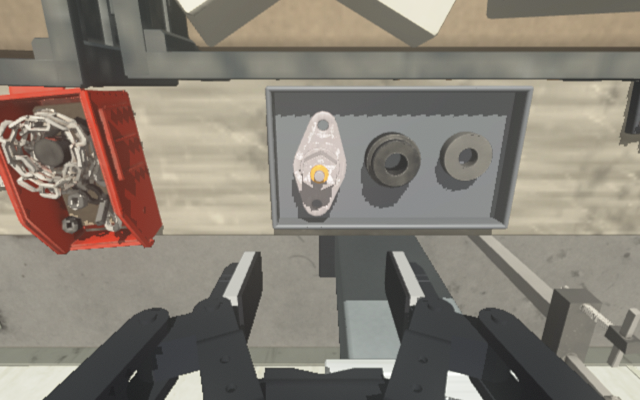

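The wrist view shows the bonnet with holes at about (323,125) and (315,204), and the nut at (319,174). The collar is at (393,158). I'll zoom in and measure.

Run:
```python
from h import *
import pickle
c=pickle.load(open("w1.pkl","rb"));im=cv2.imread("pics/w1.png")
cv2.imwrite("pics/w1c.png",cv2.resize(im[105:225,270:440],None,fx=4.6,fy=4.6,interpolation=cv2.INTER_CUBIC))
h=cv2.cvtColor(im,cv2.COLOR_BGR2HSV)
m=cv2.inRange(h,(15,120,100),(35,255,255));m[:,:300]=0;m[:,340:]=0;m[:160]=0;m[190:]=0
M=cv2.moments(m,True);n=(M['m10']/M['m00'],M['m01']/M['m00']);print("brass",n,ray(c,n,.07))
for p in((323,125),(315,204)):print(ray(c,p,.033))
```

```text
brass (319.0378787878788, 172.11363636363637) [0.4623 0.1651 0.07  ]
[0.5013 0.1614 0.033 ]
[0.4177 0.17   0.033 ]
```

View pics/w1c.png

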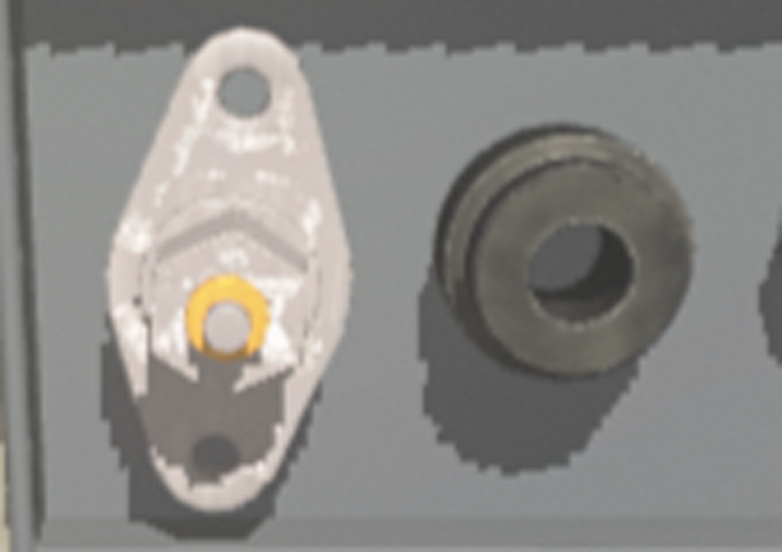

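Hole spacing comes out at 83.6 mm, against 84 expected. The centre is about (0.4595,0.165) and the yaw is -5°. Next I'll align and descend.

Request:
servo_tool:
  rows:
    - [[0, 0, 5, 0.001, -0.004, 0, 0.3], [0, 0, 0, 0, 0, 0.03, 0.3], [0, 0, 0, 0, 0, 0.035, 0.3], [0, 0, 0, 0, 0, 0.035, 0.3], [0, 0, 0, 0, 0, 0.03, 0.3], [0, 0, 0, 0, 0, 0.025, 0.3], [0, 0, 0, 0, 0, 0.015, 0.3], [0, 0, 0, 0, 0, 0, 0.3]]

```text
t: 2.73
tcp_pos: [0.4584, 0.1636, 0.0778]
tool_rot: [0.999, -0.045, -0.004, 0.001]
force: [-1.3, -0.3, 0.3]
finger_gap: 0.649
gripper_force: 0.0
```

Run:
```python
from h import *
c=manip.camera_info("wrist");im=manip.snapshot("wrist");cv2.imwrite("pics/w2.png",im)
s=manip.sense();print(s["tcp_pos"],proj(c,(.4595,.165,.073)),proj(c,s["tcp_pos"]))
```

```text
[0.4594 0.1639 0.0793] [319.6081 275.6943] [322.0605 283.8106]
```

View pics/w2.png

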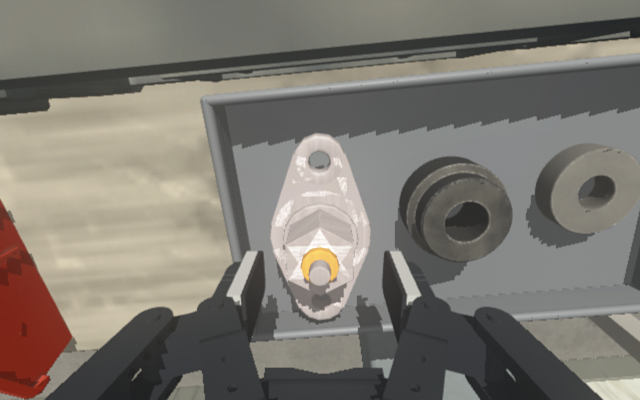

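The bonnet is upright and centred between the pads, with its hole at (319,158) and screw at (320,270). It sits about 1-2 mm further along tool x than predicted.

Request:
servo_tool:
  rows:
    - [[0, 0, 0, 0.0015, 0, 0.008, 0.3], [0, 0, 0, 0, 0, 0.008, 0.3], [0, 0, 0, 0, 0, 0.005, 0.3], [0, 0, 0, 0, 0, 0, 0.1], [0, 0, 0, 0, 0, 0, -0.1], [0, 0, 0, 0, 0, 0, -0.2]]
  squeeze: 60

```text
t: 3.28
tcp_pos: [0.4626, 0.1654, 0.0596]
tool_rot: [0.999, -0.044, 0.0, -0.0]
force: [-0.8, 0.5, 0.1]
finger_gap: 0.401
gripper_force: 0.0
```

Request:
servo_tool:
  rows:
    - [[0, 0, 0, 0, 0, 0, -0.3], [0, 0, 0, 0, 0, 0, -0.4], [0, 0, 0, 0, 0, 0, -1], [0, 0, 0, 0, 0, 0, -1], [0, 0, 0, 0, 0, 0, -1], [0, 0, 0, 0, 0, 0, -1]]
  squeeze: 60

```text
t: 3.78
tcp_pos: [0.4626, 0.1654, 0.0599]
tool_rot: [0.999, -0.044, 0.0, -0.0]
force: [-0.2, -0.0, 6.4]
finger_gap: 0.357
gripper_force: 60.1
```

Request:
servo_tool:
  rows:
    - [[0, 0, 0, 0, 0, -0.005, -1], [0, 0, 0, 0, 0, -0.015, -1], [0, 0, 0, 0, 0, -0.03, -1], [0, 0, 0, 0, 0, -0.04, -1], [0, 0, 0, 0, 0, -0.03, -1], [0, 0, 0, 0, 0, -0.01, -1], [0, 0, 0, 0, 0, 0, -1], [0, 0, 0, 0, 0, 0, -1]]
  squeeze: 90

```text
t: 4.45
tcp_pos: [0.4618, 0.1653, 0.1892]
tool_rot: [0.999, -0.044, -0.0, 0.0]
force: [-0.3, -0.2, -5.1]
finger_gap: 0.353
gripper_force: 90.2
```

Run:
```python
from h import *
c=manip.camera_info("wrist");im=manip.snapshot("wrist");cv2.imwrite("pics/w3.png",im)
s=manip.sense();print(s["tcp_pos"],s["tool_rot"],s["force"],s["finger_gap"],s["gripper_force"])
```

```text
[0.4611 0.1651 0.1883] [ 0.999  -0.0438 -0.0014  0.0003] [-0.3124  0.179  -4.6726] 0.3527566735514891 90.17523407180818
```

View pics/w3.png

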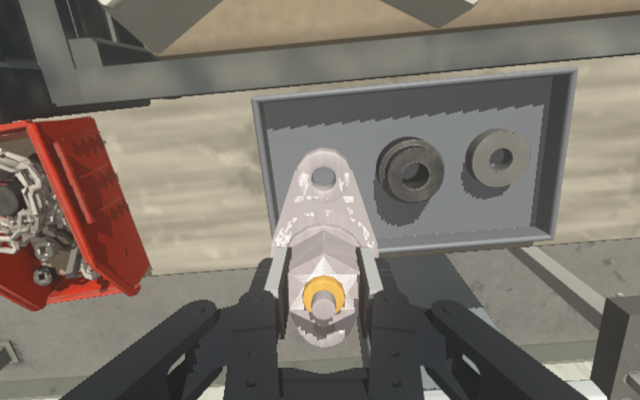

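The bonnet is held upright, with its hole at (324,177) and screw at (324,304). The other parts are undisturbed. I'll carry it to a standoff beside the body, turning about 100°.

Request:
servo_tool:
  rows:
    - [[0, 0, -6, 0.007, 0.02, -0.005, -1], [0, 0, -7.1, 0.005, 0.03, -0.005, -1], [0, 0, -7.1, 0.002, 0.033, -0.005, -1], [0, 0, -7.1, -0.003, 0.033, -0.005, -1], [0, 0, -7.1, -0.007, 0.033, -0.005, -1], [0, 0, -7.1, -0.01, 0.032, -0.005, -1], [0, 0, -7.1, -0.014, 0.03, 0, -1], [0, 0, -7.1, -0.018, 0.028, 0, -1]]

```text
t: 5.17
tcp_pos: [0.5064, -0.0769, 0.2163]
tool_rot: [0.907, 0.42, -0.002, -0.002]
force: [0.9, 0.1, -4.5]
finger_gap: 0.357
gripper_force: 90.3
```

Request:
servo_tool:
  rows:
    - [[0, 0, -7.1, -0.021, 0.026, 0, -1], [0, 0, -7.1, -0.025, 0.023, 0, -1], [0, 0, -7.1, -0.027, 0.02, 0, -1], [0, 0, -7.1, -0.03, 0.016, 0, -1], [0, 0, -7.1, -0.031, 0.012, 0, -1], [0, 0, -7.1, -0.033, 0.008, 0, -1], [0, 0, -2, -0.033, 0.004, 0, -1], [0, 0, 0, -0.03, 0.004, 0, -1]]

```text
t: 5.83
tcp_pos: [0.5499, -0.339, 0.2148]
tool_rot: [0.682, 0.731, -0.0, -0.003]
force: [-0.1, -0.4, -4.3]
finger_gap: 0.353
gripper_force: 90.2
```

Request:
servo_tool:
  rows:
    - [[0, 0, 0, 0, 0, 0, -1], [0, 0, 0, 0, 0, 0, -1], [0, 0, 0, 0, 0, 0, -1]]

```text
t: 6.08
tcp_pos: [0.5498, -0.3365, 0.2154]
tool_rot: [0.683, 0.731, 0.0, -0.003]
force: [0.4, 0.5, -4.5]
finger_gap: 0.351
gripper_force: 90.4
```

Run:
```python
from h import *
import pickle
s=manip.sense();c=manip.camera_info("wrist");im=manip.snapshot("wrist");cv2.imwrite("pics/w4.png",im)
pickle.dump((c,s),open("w4.pkl","wb"));print(s["tcp_pos"],s["tool_rot"])
h=cv2.cvtColor(im,cv2.COLOR_BGR2HSV);b=cv2.inRange(h,(105,150,120),(125,255,255))
k=max(cv2.findContours(b,0,2)[0],key=cv2.contourArea);print(cv2.boundingRect(k),cv2.minAreaRect(k))
```

```text
[ 0.5498 -0.3365  0.2154] [ 0.6825  0.7308  0.0001 -0.0035]
(318, 10, 97, 159) ((366.0, 89.0), (158.0, 96.0), 90.0)
```

View pics/w4.png

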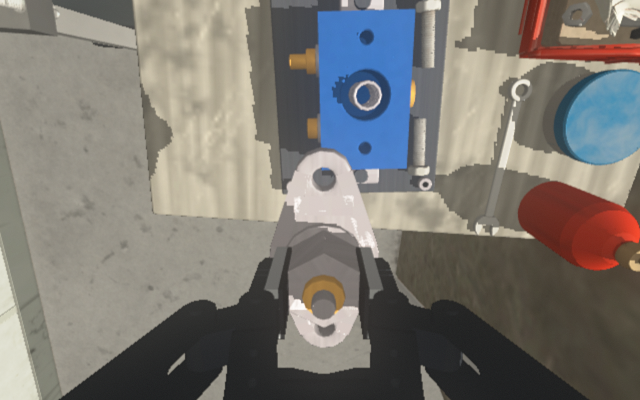

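The wrist view shows the body with tapped holes at about (366,37) and (365,148) and the bore with spring at (367,94). The held bonnet's holes are at (324,179) and (323,329).

```bash
cat > m.py <<'E'
from h import *
def blobs(mask,boxes):
    out=[]
    for x0,y0,x1,y1 in boxes:
        k=cv2.findContours(np.ascontiguousarray(mask[y0:y1,x0:x1]),0,2)[0];k=max(k,key=cv2.contourArea)
        (cx,cy),r=cv2.minEnclosingCircle(k);M=cv2.moments(k);out.append((M['m10']/M['m00']+x0,M['m01']/M['m00']+y0));print(np.array(out[-1]),"A",M['m00'],"r",r)
    return out
E
python3 - <<'E'
from m import *
import pickle
c,s=pickle.load(open("w4.pkl","rb"));im=cv2.imread("pics/w4.png");h=cv2.cvtColor(im,cv2.COLOR_BGR2HSV)
blue=cv2.inRange(h,(105,150,120),(125,255,255))
T=blobs(255-blue,[(352,24,382,52),(352,134,380,162),(336,62,398,122)])
P=[ray(c,p,.062) for p in T]
print("tapped",P, np.linalg.norm(P[0]-P[1]),"mid",(P[0]+P[1])/2)
d=P[0]-P[1];print("body yaw",np.degrees(np.arctan2(d[1],d[0])))
g=cv2.cvtColor(im,cv2.COLOR_BGR2GRAY)
for b in((306,160,344,200),(308,316,340,345)):print(b);print(g[b[1]:b[3]:2,b[0]:b[2]:2])
E
```

```text
[366.6551  36.3051] A 100.5 r 6.450870037078857
[364.5909 147.8364] A 110.0 r 6.500100135803223
[369.4438  95.1884] A 1312.5 r 25.160816192626953
tapped [array([ 0.5725, -0.2173,  0.062 ]), array([ 0.5799, -0.3011,  0.062 ]), array([ 0.5793, -0.2593,  0.062 ])] 0.08416555413540508 mid [ 0.5762 -0.2592  0.062 ]
body yaw 95.05179648405543
(306, 160, 344, 200)
[[203 209 206 203 207 208 211 215 211 207 208 211 211 209 208 208 212 209
  213]
 [209 209 208 203 207 208 211 215 211 207 207 210 209 207 208 208 212 208
  208]
 [210 211 209 205 208 209 210 216 210 205 205 208 208 206 207 207 211 207
  206]
 [211 213 210 205 210 209 215 215 195 197 200 200 204 204 204 204 207 205
  205]
 [213 214 211 207 214 211 182 129 123 122 125 150 188 198 201 202 206 205
  204]
 [213 215 213 213 212 134 110 112 102  95  95  93  98 158 191 200 206 202
  204]
 [215 215 217 216 136 113 114 112  83  83  83  83  81  86 166 195 205 202
  203]
 [210 214 218 193 110 114 114 112  85  84  86  84  83  82 116 186 202 204
  206]
 [207 220 210 171 111 115 115 113 116 117 119 115 108 102  92 193 207 206
  205]
 [206 207 2
[... 1207 characters left out ...]
 204 195 159 124 161 196 205]
 [205 207 213 188 156 100 130 184 189 162 104  93  93 114 190 207]
 [206 206 206 187 159 129  97  98 100  96  98  98  95 112 193 206]
 [207 206 208 193 157 134  98 100 101 100 100  98  96 128 206 214]
 [208 209 212 213 168 142 106 103 103 101 101 100 110 176 199 211]
 [210 210 210 210 205 158 133 109 103 105 104 126 164 187 199 198]
 [207 207 206 203 210 209 190 155 139 156 160 189 193 194 199 198]
 [207 204 205 200 204 204 210 209 199 196 199 200 199 198 202 200]
 [201 204 204 201 201 202 206 209 201 199 202 202 200 199 205 203]
 [157 200 204 198 201 201 207 209 201 199 204 205 203 202 208 199]
 [151 158 168 193 198 201 205 208 202 200 205 207 206 207 186 152]]
```

Run:
```python
from m import *
import pickle
c,s=pickle.load(open("w4.pkl","rb"));im=cv2.imread("pics/w4.png");g=cv2.cvtColor(im,cv2.COLOR_BGR2GRAY)
m=cv2.inRange(g,0,180)
H=blobs(m,[(306,160,344,200)])[0]
h=cv2.cvtColor(im,cv2.COLOR_BGR2HSV);br=cv2.inRange(h,(10,120,100),(35,255,255))
ys,xs=np.where(br[270:330,295:350]);print("brass x",xs.min()+295,xs.max()+295,"y",ys.min()+270,ys.max()+270)
Rm=R.from_quat(s["tool_rot"]).as_matrix();z=s["tcp_pos"][2]
for n,p,dz in(("hole1",H,-.0268),("hole2",(325,326.5),-.0268),("screw",(323.5,303),.0132)):
    print(n,Rm.T@(ray(c,p,z+dz)-s["tcp_pos"]))
```

```text
[324.0306 178.8874] A 451.5 r 12.765292167663574
brass x 303 344 y 276 312
hole1 [ 0.0401 -0.0009  0.027 ]
hole2 [-0.0422 -0.0003  0.0266]
screw [ 0.0014 -0.0012 -0.0132]
```

Request:
servo_tool:
  rows:
    - [[0, 0, -0.75, 0.01, 0.005, 0, -1], [0, 0, 0, 0.0171, 0.0073, 0, -1], [0, 0, 0, 0.02, 0.008, 0, -1], [0, 0, 0, 0.02, 0.008, 0, -1], [0, 0, 0, 0.01, 0.004, 0.01, -1], [0, 0, 0, 0, 0, 0.02, -1], [0, 0, 0, 0, 0, 0.025, -1], [0, 0, 0, 0, 0, 0.015, -1]]

```text
t: 6.8
tcp_pos: [0.5764, -0.2558, 0.1459]
tool_rot: [0.676, 0.737, -0.0, -0.002]
force: [-1.3, 1.6, -4.7]
finger_gap: 0.351
gripper_force: 90.3
```

Request:
servo_tool:
  rows:
    - [[0, 0, 0, 0, 0, 0.007, -1], [0, 0, 0, 0, 0, 0, -1], [0, 0, 0, 0, 0, 0, -1], [0, 0, 0, 0, 0, 0, -1]]

```text
t: 7.13
tcp_pos: [0.5782, -0.2587, 0.1425]
tool_rot: [0.677, 0.736, 0.0, 0.001]
force: [0.2, -0.1, -4.0]
finger_gap: 0.354
gripper_force: 90.3
```

Run:
```python
from m import *
import pickle
s=manip.sense();c=manip.camera_info("wrist");im=manip.snapshot("wrist");cv2.imwrite("pics/w5.png",im)
pickle.dump((c,s),open("w5.pkl","wb"));p=s["tcp_pos"];q=s["tool_rot"];print(p,q,2*np.degrees(np.arctan2(q[1],q[0])))
Rm=R.from_quat(q).as_matrix()
print("tool err",Rm.T@(np.array([.5768,-.2574,p[2]])-p))
cv2.imwrite("pics/w5c.png",cv2.resize(im[60:260,220:430],None,fx=3,fy=3,interpolation=cv2.INTER_CUBIC))
```

```text
[ 0.5782 -0.2587  0.1425] [0.6773 0.7357 0.0002 0.0013] 94.7269615189477
tool err [ 0.0015 -0.0013 -0.    ]
```

View pics/w5c.png

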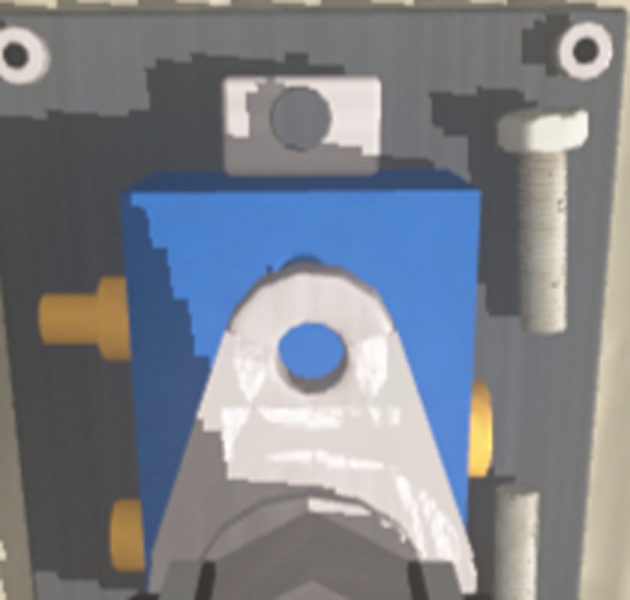

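The hover view shows the near tapped hole at crop (303,262), just past the flange tip, and the bonnet hole at (312,350). The body's centre line is about 1.3 mm to the left, which agrees with the computed error, so I'll correct by that and go down.

Request:
servo_tool:
  rows:
    - [[0, 0, -0.3, 0.0015, -0.0013, 0, -1], [0, 0, 0, 0, 0, 0.008, -1], [0, 0, 0, 0, 0, 0.008, -1], [0, 0, 0, 0, 0, 0.004, -1], [0, 0, 0, 0, 0, 0, -1], [0, 0, 0, 0, 0, 0, -1], [0, 0, 0, 0, 0, 0, -1]]

```text
t: 7.77
tcp_pos: [0.5759, -0.257, 0.1212]
tool_rot: [0.676, 0.737, -0.0, -0.0]
force: [-0.0, -0.5, -4.2]
finger_gap: 0.352
gripper_force: 90.4
```

Run:
```python
from m import *
s=manip.sense();im=manip.snapshot("wrist");p=s["tcp_pos"];q=s["tool_rot"];print(p,q,2*np.degrees(np.arctan2(q[1],q[0])),s["force"],s["ft_torque"])
print("tool err",R.from_quat(q).as_matrix().T@(np.array([.5768,-.2574,p[2]])-p))
cv2.imwrite("pics/w6.png",cv2.resize(im[60:260,220:430],None,fx=3,fy=3,interpolation=cv2.INTER_CUBIC))
```

```text
[ 0.5759 -0.257   0.1212] [ 0.6756  0.7373 -0.0001 -0.0002] 95.00217934398786 [-0.0271 -0.5067 -4.2255] [-0.0279 -0.0502  0.002 ]
tool err [-0.0005  0.0009 -0.    ]
```

Request:
servo_tool:
  rows:
    - [[0, 0, 0, -0.0004, 0.0007, 0.002, -1], [0, 0, 0, 0, 0, 0.002, -1], [0, 0, 0, 0, 0, 0.002, -1], [0, 0, 0, 0, 0, 0.002, -1], [0, 0, 0, 0, 0, 0, -1], [0, 0, 0, 0, 0, 0, -1]]

```text
t: 8.32
tcp_pos: [0.5766, -0.2573, 0.1134]
tool_rot: [0.676, 0.737, -0.0, -0.0]
force: [-0.3, 0.1, -4.0]
finger_gap: 0.351
gripper_force: 90.5
```

Request:
servo_tool:
  rows:
    - [[0, 0, 0, 0, 0, 0.002, -1], [0, 0, 0, 0, 0, 0.002, -1], [0, 0, 0, 0, 0, 0.002, -1], [0, 0, 0, 0, 0, 0.002, -1], [0, 0, 0, 0, 0, 0.002, -1], [0, 0, 0, 0, 0, 0, -1], [0, 0, 0, 0, 0, 0, -1]]

```text
t: 8.9
tcp_pos: [0.5768, -0.2574, 0.1037]
tool_rot: [0.676, 0.737, 0.0, 0.0]
force: [-0.7, -0.5, 2.3]
finger_gap: 0.351
gripper_force: 91.1
```

Run:
```python
from m import *
s=manip.sense();im=manip.snapshot("wrist");p=s["tcp_pos"];q=s["tool_rot"];print(p,q,s["force"],s["ft_torque"])
cv2.imwrite("pics/w7.png",cv2.resize(im[60:360,190:460],None,fx=2,fy=2,interpolation=cv2.INTER_CUBIC))
```

```text
[ 0.5768 -0.2574  0.1037] [0.6755 0.7373 0.     0.0002] [-0.7319 -0.5397  2.2572] [0.1413 0.1743 0.0767]
```

View pics/w7.png

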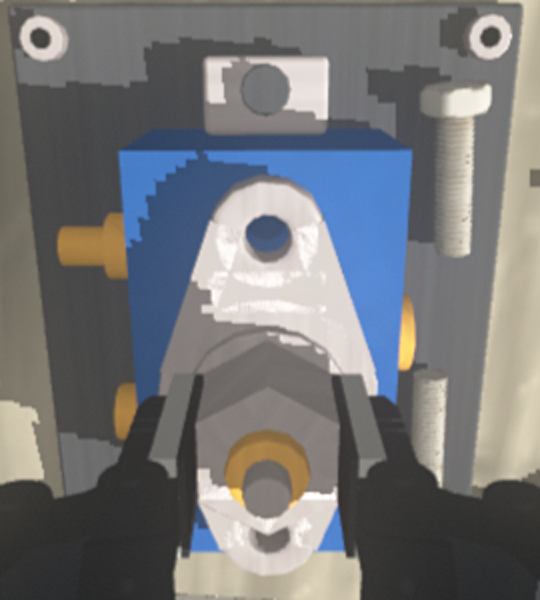

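The tapped hole shows dark in the bonnet's hole at crop (268,235), and the spigot is in the bore with the spring partly compressed. The force is as expected, so I'll go on to seating.

Request:
servo_tool:
  rows:
    - [[0, 0, 0, 0, 0, 0.0015, -1], [0, 0, 0, 0, 0, 0.0015, -1], [0, 0, 0, 0, 0, 0.001, -1], [0, 0, 0, 0, 0, 0, -1], [0, 0, 0, 0, 0, 0, -1]]

```text
t: 9.37
tcp_pos: [0.5768, -0.2575, 0.0996]
tool_rot: [0.676, 0.737, 0.0, 0.0]
force: [-0.9, 0.8, 2.5]
finger_gap: 0.349
gripper_force: 91.4
```

Request:
servo_tool:
  rows:
    - [[0, 0, 0, 0, 0, 0.0004, -1], [0, 0, 0, 0, 0, 0.0003, -1], [0, 0, 0, 0, 0, 0.0003, -1], [0, 0, 0, 0, 0, 0, -1], [0, 0, 0, 0, 0, 0, -1]]

```text
t: 9.78
tcp_pos: [0.5768, -0.2574, 0.0993]
tool_rot: [0.675, 0.737, -0.0, 0.0]
force: [-1.6, 1.7, 8.3]
finger_gap: 0.353
gripper_force: 92.0
```

Request:
servo_tool:
  rows:
    - [[0, 0, 0, 0, 0, 0.0003, -1], [0, 0, 0, 0, 0, 0, -1], [0, 0, 0, 0, 0, 0, -1]]

```text
t: 10.03
tcp_pos: [0.5769, -0.2575, 0.0992]
tool_rot: [0.675, 0.737, -0.0, 0.0]
force: [-1.3, 0.9, 8.1]
finger_gap: 0.35
gripper_force: 92.2
```

Run:
```python
from m import *
s=manip.sense();print(s["tcp_pos"],s["tool_rot"],s["force"],s["ft_torque"])
```

```text
[ 0.5769 -0.2575  0.0992] [ 0.6755  0.7374 -0.      0.0004] [-1.343   0.8988  8.1221] [ 0.2074  0.5136 -0.0316]
```

Request:
servo_tool:
  rows:
    - [[0, 0, 0, 0, 0, 0.0003, -1], [0, 0, 0, 0, 0, 0.0003, -1], [0, 0, 0, 0, 0, 0, -1], [0, 0, 0, 0, 0, 0, -1], [0, 0, 0, 0, 0, 0, -1]]

```text
t: 10.45
tcp_pos: [0.5769, -0.2574, 0.0992]
tool_rot: [0.675, 0.737, -0.0, 0.0]
force: [-2.8, 2.2, 12.0]
finger_gap: 0.354
gripper_force: 92.6
```

Run:
```python
from m import *
s=manip.sense();print(s["tcp_pos"],s["tool_rot"],s["force"],s["ft_torque"])
```

```text
[ 0.5769 -0.2574  0.0992] [ 0.6755  0.7374 -0.      0.0004] [-2.8102  2.181  11.9905] [ 0.275   0.6949 -0.017 ]
```

Request:
servo_tool:
  rows:
    - [[0.4, 0, 0, 0, 0, 0, -1], [0, 0, 0, 0, 0, 0, -1], [0, 0, 0, 0, 0, 0, -1], [0, 0, 0, 0, 0, 0, -1]]

```text
t: 10.78
tcp_pos: [0.577, -0.2574, 0.0992]
tool_rot: [0.676, 0.737, -0.002, -0.002]
force: [-3.0, 2.4, 10.9]
finger_gap: 0.348
gripper_force: 92.4
```

Run:
```python
from m import *
s=manip.sense();print(s["tcp_pos"],s["tool_rot"],s["force"],s["ft_torque"])
```

```text
[ 0.577  -0.2574  0.0992] [ 0.6755  0.7373 -0.0024 -0.0017] [-3.0025  2.39   10.8941] [ 0.3468  0.3663 -0.0113]
```

Request:
servo_tool:
  rows:
    - [[0, 0, 0, 0.0002, -0.0004, 0, -1], [0, 0, 0, 0, 0, 0, -1], [0, 0, 0, 0, 0, 0, -1], [0, 0, 0, 0, 0, 0, -1]]

```text
t: 11.12
tcp_pos: [0.577, -0.2574, 0.0992]
tool_rot: [0.676, 0.737, -0.002, -0.001]
force: [-1.0, 2.3, 10.7]
finger_gap: 0.351
gripper_force: 92.2
```

Run:
```python
from m import *
s=manip.sense();print(s["tcp_pos"],s["tool_rot"],s["force"],s["ft_torque"])
```

```text
[ 0.577  -0.2574  0.0992] [ 0.6756  0.7373 -0.0022 -0.0013] [-0.9551  2.3235 10.7449] [0.3019 0.3266 0.0056]
```

Request:
servo_tool:
  rows:
    - [[0.4, 0.3, 0, 0.0003, -0.0001, 0.0002, -1], [0, 0, 0, 0, 0, 0.0002, -1], [0, 0, 0, 0, 0, 0, -1], [0, 0, 0, 0, 0, 0, -1], [0, 0, 0, 0, 0, 0, -1]]

```text
t: 11.53
tcp_pos: [0.5772, -0.2575, 0.0993]
tool_rot: [0.676, 0.737, -0.003, -0.005]
force: [-1.8, 2.5, 12.1]
finger_gap: 0.352
gripper_force: 92.6
```

Run:
```python
from m import *
s=manip.sense();print(s["tcp_pos"],s["tool_rot"],s["force"],s["ft_torque"])
```

```text
[ 0.5772 -0.2575  0.0993] [ 0.6756  0.7373 -0.003  -0.0049] [-1.8016  2.4694 12.1441] [ 0.289   0.2303 -0.0095]
```

Request:
servo_tool:
  rows:
    - [[-0.6, -0.3, 0, 0, 0, 0.0001, -1], [0, 0, 0, 0, 0, 0, -1], [0, 0, 0, 0, 0, 0, -1], [0, 0, 0, 0, 0, 0, -1]]

```text
t: 11.87
tcp_pos: [0.5769, -0.2574, 0.0992]
tool_rot: [0.675, 0.737, -0.001, 0.0]
force: [-2.3, 1.7, 13.7]
finger_gap: 0.355
gripper_force: 92.4
```

Run:
```python
from m import *
s=manip.sense();print(s["tcp_pos"],s["tool_rot"],s["force"],s["ft_torque"],s["tau"])
```

```text
[ 0.5769 -0.2574  0.0992] [ 0.6755  0.7374 -0.0012  0.0002] [-2.2959  1.7289 13.7314] [ 0.2709  0.5312 -0.0323] [ -0.3283 -40.4713 -11.6776   0.0723  -0.941   -0.0048]
```

Request:
servo_tool:
  rows:
    - [[0, 0, 0, 0.0002, -0.0003, 0.0002, -1], [0, 0, 0, 0, 0, 0.0002, -1], [0, 0, 0, 0, 0, 0.0002, -1], [0, 0, 0, 0, 0, 0, -1], [0, 0, 0, 0, 0, 0, -1]]

```text
t: 12.28
tcp_pos: [0.5769, -0.2574, 0.0992]
tool_rot: [0.675, 0.737, -0.001, 0.001]
force: [-2.0, 1.1, 14.5]
finger_gap: 0.348
gripper_force: 93.0
```

```bash
cat > st.py <<'E'
from m import *
np.set_printoptions(precision=5,suppress=True)
s=manip.sense();q=s["tool_rot"];z=R.from_quat(q).as_matrix()
print(s["t"],s["tcp_pos"],"tilt deg x,y of tool z",np.degrees(z[:2,2]),s["force"],s["ft_torque"])
E
python3 st.py
```

```text
12.2833 [ 0.57692 -0.25742  0.09917] tilt deg x,y of tool z [-0.03557 -0.13867] [-2.01404  1.09349 14.54036] [ 0.32309  0.70534 -0.03996]
```

Request:
servo_tool:
  rows:
    - [[0.25, 0, 0, 0, 0, 0, -1], [0, 0, 0, 0, 0, 0, -1], [0, 0, 0, 0, 0, 0, -1], [0, 0, 0, 0, 0, 0, -1]]

```text
t: 12.62
tcp_pos: [0.577, -0.2574, 0.0991]
tool_rot: [0.676, 0.737, -0.003, -0.001]
force: [-1.6, 1.2, 15.0]
finger_gap: 0.355
gripper_force: 92.8
```

```bash
python3 st.py
```

```text
12.6167 [ 0.57701 -0.25744  0.09914] tilt deg x,y of tool z [-0.26211 -0.16121] [-1.56581  1.16796 14.97962] [0.28378 0.4495  0.00157]
```

Request:
servo_tool:
  rows:
    - [[-0.1, 0, 0, 0, 0, 0, -1], [0, 0, 0, 0, 0, 0, -1], [0, 0, 0, 0, 0, 0, -1], [0, 0, 0, 0, 0, 0, -1], [0, 0, 0, 0, 0, 0, -1], [0, 0, 0, 0, 0, 0, -1], [0, 0, 0, 0, 0, 0, -1], [0, 0, 0, 0, 0, 0, -1]]

```text
t: 13.28
tcp_pos: [0.577, -0.2574, 0.0992]
tool_rot: [0.676, 0.737, -0.002, -0.0]
force: [-2.8, 2.1, 15.0]
finger_gap: 0.354
gripper_force: 92.8
```

Request:
servo_tool:
  rows:
    - [[0, 0, 0, 0, 0, 0, -1], [0, 0, 0, 0, 0, 0, -1], [0, 0, 0, 0, 0, 0, -1], [0, 0, 0, 0, 0, 0, -1], [0, 0, 0, 0, 0, 0, -1], [0, 0, 0, 0, 0, 0, -1], [0, 0, 0, 0, 0, 0, -1], [0, 0, 0, 0, 0, 0, -1]]

```text
t: 13.95
tcp_pos: [0.577, -0.2574, 0.0991]
tool_rot: [0.676, 0.737, -0.002, -0.0]
force: [-1.8, 0.9, 15.0]
finger_gap: 0.35
gripper_force: 92.8
```

Request:
servo_tool:
  rows:
    - [[0, 0, 0, 0, 0, 0, -1], [0, 0, 0, 0, 0, 0, -1], [0, 0, 0, 0, 0, 0, -1], [0, 0, 0, 0, 0, 0, -1], [0, 0, 0, 0, 0, 0, -1], [0, 0, 0, 0, 0, 0, -1], [0, 0, 0, 0, 0, 0, -1], [0, 0, 0, 0, 0, 0, -1]]

```text
t: 14.62
tcp_pos: [0.577, -0.2574, 0.0991]
tool_rot: [0.676, 0.737, -0.002, -0.0]
force: [-2.8, 1.3, 15.7]
finger_gap: 0.351
gripper_force: 92.8
```

```bash
python3 st.py
python3 - <<'E'
from m import *
s=manip.sense();c=manip.camera_info("wrist");im=manip.snapshot("wrist");cv2.imwrite("pics/w9.png",im)
p=s["tcp_pos"];g=cv2.cvtColor(im,cv2.COLOR_BGR2GRAY);h=cv2.cvtColor(im,cv2.COLOR_BGR2HSV)
Rm=R.from_quat(s["tool_rot"]).as_matrix()
u=proj(c,p+Rm@np.array([.0403,-.0007,.0268])).astype(int);print("hole px",u)
a=u-[20,20];print(h[a[1]:a[1]+40:2,a[0]:a[0]+40:2,1]);print(g[a[1]:a[1]+40:2,a[0]:a[0]+40:2])
E
```

```text
14.6167 [ 0.577   -0.25744  0.09914] tilt deg x,y of tool z [-0.17094 -0.15443] [-2.80658  1.33381 15.70771] [ 0.36156  0.55945 -0.0664 ]
hole px [324 178]
[[ 17  17  14  17  16  15  13  11  11  10  14  15  11  12  12  14  12  12
   12  18]
 [ 17  16  14  15  16  15  13  11  11  12  15  14  11  12  14  15  14  11
   14  12]
 [ 16  15  12  16  16  14  14  11  11  11  15  15  15  14  13  15  12  12
   13  14]
 [ 14  14  12  14  16  14  15  12  10  12  15  15  15  13  14  15  14  15
   15  14]
 [ 14  12  12  14  15  12  12  11  12  15  20  18  18  16  15  15  16  14
   14  15]
 [ 13  12  11  15  15  11  16  11  44  87  74  61  12  18  19  17  17  13
   16  15]
 [ 13  11  11  12  12  17  42  95  97  94  95  97  97  44  14  17  17  16
   17  15]
 [ 12  11  13  12  14  35  95  90  92  95  92  93  92  91  64  17  19  16
   17  14]
 [  5   9  12  12  14  97  92  91  90  92  92  88  90  89  97  10  17  15
   12   5]
 [  2  10  12  14   9  94  89  90  92  93  91  91  88  87 102  61  18  11
    8   3]
 [  4   4  14  12  14 102  89  90  91  93  90  90  90  95 104  36  17  11
    4   5]
 [  7   3
[... 1757 characters left out ...]
 176 223
  252 240]
 [250 251 231 238 195 155  94  90  89  89  89  92  92  94 108 111 181 226
  250 252]
 [252 251 236 235 210 163 111  99  93  92  93  93  99 109 110 140 198 227
  243 252]
 [248 247 223 230 232 187 148 113 112 107 107 112 113 112 118 183 205 220
  251 251]
 [246 235 222 222 223 227 173 141 118 115 116 116 116 127 180 202 211 215
  244 251]
 [237 219 220 221 218 224 225 204 152 122 128 148 159 205 206 210 213 216
  229 252]
 [231 219 220 219 217 221 222 226 230 218 216 215 215 213 215 212 215 218
  219 254]
 [224 219 218 219 214 219 218 221 226 222 216 214 218 218 215 215 216 220
  216 236]
 [209 237 241 242 234 249 242 250 242 251 248 246 251 243 245 249 247 242
  239 224]]
```

Request:
servo_tool:
  rows:
    - [[0, 0, 0, 0, 0, -0.0001, -1], [0, 0, 0, 0, 0, 0, -1], [0, 0, 0, 0, 0, 0, -1], [0, 0, 0, 0, 0, 0, -1], [0, 0, 0, 0, 0, 0, -1], [0, 0, 0, 0, 0, 0, -1], [0, 0, 0, 0, 0, 0, -1], [0, 0, 0, 0, 0, 0, -1]]

```text
t: 15.33
tcp_pos: [0.577, -0.2574, 0.0991]
tool_rot: [0.676, 0.737, -0.002, -0.0]
force: [-2.3, 0.3, 15.0]
finger_gap: 0.354
gripper_force: 92.8
```

Request:
servo_tool:
  rows:
    - [[0, 0, 0, 0, 0, 0, -1], [0, 0, 0, 0, 0, 0, -1], [0, 0, 0, 0, 0, 0, -1], [0, 0, 0, 0, 0, 0, -1], [0, 0, 0, 0, 0, 0, -1], [0, 0, 0, 0, 0, 0, -1], [0, 0, 0, 0, 0, 0, -1], [0, 0, 0, 0, 0, 0, -1]]

```text
t: 16.0
tcp_pos: [0.577, -0.2574, 0.0992]
tool_rot: [0.676, 0.737, -0.002, -0.0]
force: [-2.4, 1.5, 14.4]
finger_gap: 0.352
gripper_force: 92.8
```

Request:
servo_tool:
  rows:
    - [[0, 0, 0, 0, 0, 0, -1], [0, 0, 0, 0, 0, 0, -1], [0, 0, 0, 0, 0, 0, -1], [0, 0, 0, 0, 0, 0, -1], [0, 0, 0, 0, 0, 0, -1], [0, 0, 0, 0, 0, 0, -1], [0, 0, 0, 0, 0, 0, -1], [0, 0, 0, 0, 0, 0, -1]]

```text
t: 16.67
tcp_pos: [0.577, -0.2574, 0.0991]
tool_rot: [0.676, 0.737, -0.002, -0.0]
force: [-0.6, 2.0, 14.6]
finger_gap: 0.351
gripper_force: 92.8
```

Request:
servo_tool:
  rows:
    - [[0, 0, 0, 0, 0, 0, -1], [0, 0, 0, 0, 0, 0, -1], [0, 0, 0, 0, 0, 0, -1], [0, 0, 0, 0, 0, 0, -1], [0, 0, 0, 0, 0, 0, -1], [0, 0, 0, 0, 0, 0, -1], [0, 0, 0, 0, 0, 0, -1], [0, 0, 0, 0, 0, 0, -1]]

```text
t: 17.33
tcp_pos: [0.577, -0.2574, 0.0991]
tool_rot: [0.675, 0.737, -0.002, -0.0]
force: [-2.3, 0.9, 14.4]
finger_gap: 0.351
gripper_force: 92.8
```

Request:
servo_tool:
  rows:
    - [[0, 0, 0, 0, 0, 0, -1], [0, 0, 0, 0, 0, 0, -1], [0, 0, 0, 0, 0, 0, -1], [0, 0, 0, 0, 0, 0, -1], [0, 0, 0, 0, 0, 0, -1], [0, 0, 0, 0, 0, 0, -1], [0, 0, 0, 0, 0, 0, -1], [0, 0, 0, 0, 0, 0, -1]]

```text
t: 18.0
tcp_pos: [0.577, -0.2574, 0.0992]
tool_rot: [0.676, 0.737, -0.002, -0.0]
force: [-2.0, 1.4, 14.6]
finger_gap: 0.354
gripper_force: 92.8
```

```bash
python3 -c "
from station import manip
print(manip.sign_off())"
```

```text
the job is handed in; nothing more can be done
None
```

The bonnet is on the valve body with its bolt holes over the tapped holes, and was held down at about 18–20 N for over 5 s and still held at hand-in (18 s); flush seating is judged from force, torque and height readings, not seen directly.

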